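# Seat a backplate in the test fixture and hold the contact slide at its mark

### The arm

A 6-joint arm with a two-finger parallel gripper is mounted at the origin on the work surface. World frame = base frame: x ahead of the robot, y to its left, z up, the work surface at z = 0. Lengths are in mm, angles in degrees, forces in N, time in s.
With the tool pointing down it reaches from about 250 to 775 mm from the base axis. Payload 4 kg.
Tool frame: the origin (TCP) lies on the centre line of the jaws, within the pads' length; the fingertips stand 8 mm ahead of it and the grasp point (between the pads) lies 11 mm behind it (ctrl.nose_length is the z of the fingertips in the tool frame, in mm); z points along the fingers, y is the line along which they close (so a half turn about z gives the same grasp; the last joint's range is limited). The gripper opens to 94 mm and grips with 3 to 60 N. Pads are 16 mm wide; open, the fingers measure 119 mm over their backs; the gripper's body (75 mm by 177 mm) begins 78 mm behind the grasp point.
Start: joints at [-82.913, 4.996, 78.535, -0, 96.463, -5.907], TCP at [123.669, -535.934, 213.506] pointing down, gripper open.
Joint ranges: [-177.83, 177.83], [-43.37, 116.18], [15.69, 146.23], [-61.86, 241.86], [9.47, 152.12], [-147.06, 147.06]. Speed limits (degrees/s): [159.86, 159.86, 180, 180, 180, 180].

### API

Orientations are given as a 3x3 rotation matrix whose columns are the frame's x, y, z axes.
In Python, from bench import ctrl, effector, solve_ik, get_obs, vision, sign_off gives the robot as it stands. Calls block until the motion is done:
- ctrl.reach(position, orientation): joint-space move of the TCP to a pose.
- ctrl.move_linear(position, velocity=150, ori=None, threshold=None): straight line of the TCP; ori=None keeps the orientation; velocity is the mean speed in mm/s. With threshold (N) it stops when the force on the tool has changed by that much, and returns True; else False.
- ctrl.goto_joints(angles): joint-space move.
- effector.gripper_to(opening): finger opening in mm; the grip force is fixed at half the most; returns when the fingers have stopped.
- ctrl.pause(seconds).
- solve_ik(position, orientation): joint angles nearest the present ones, or None.
- get_obs(): the state.
- vision.snapshot(name): name is "side" or "top" or "wrist"; returns a dict with "img" (420x560x3 uint8, red, green, blue), "z_map" (420x560 float32, mm along the optical axis (not along the pixel's ray), 0 where there is no reading), "fx", "fy", "cx", "cy" (pixels), "position" and "attitude" of the camera in the world; the wrist camera has in their place "hand_eye" (4x4, takes a point from camera to tool coordinates, whose origin is the TCP and whose axes are the flange's). Camera axes: x right, y up, looking along -z (the intrinsics and any distortion apply to the point x, -y, -z); pixel columns grow to the right and rows downward; lengths in mm; the calibration is good to about 2 mm. The wrist camera is an equidistant fisheye: a pixel r from the principal point sees the ray r / f radians off the axis. A picture is of the moment at which its call begins: read the wrist's pose just before it.
A pose or a line that the arm cannot do raises ctrl.PlanningError and nothing moves.
- sign_off(): hands the job in; it is judged then, once.
The state is a dict: "clock": time; "joint_positions": joint angles; "qvel": joint speeds; "joint_torque": joint torques, N m; "ee_pos": TCP position; "tcp_rot": TCP orientation; "contact_force": force on the tool from outside, world axes, zero at the start; "moment": the same for the moment, N m; "opening": finger opening in mm; "finger_force": force on a finger pad.
Only numpy, scipy, OpenCV 4.12 (cv2) and the standard library are available. Lean on these libraries where they do the work, as an engineer would, in place of code of your own. Each camera call takes 0.05 s, during which the arm holds its last target. There are 200 camera calls.

### The job

Lower the loose drilled backplate gently onto the test fixture so that both locating pins come up through its holes and it rests flush in the nest, and let go of it. Then take the handle of the fixture's spring-return contact slide, pull it out until the slide's pointer stands level with the line on the little marker block, and finish while still holding it there: do not let go, because the slide springs back. Leave the marker block and the other things on the bench where they are.

Things in the scene. Friction and masses are not known exactly. Their poses are not given: they have to be found in the camera images.
- fixture: bench test fixture fixed to the table: aluminium base 12 mm thick, with a black nest 70 x 124 mm whose top is 30 mm above the table. Origin on the table under the nest's centre; base reaches from x -56 to +80, y -215 to +141 mm; z up. The slide is pulled out towards its -y; its yaw on the table varies
- nest (a point): centre of the nest's top face (30 mm above the table), axes as the fixture. Two steel locating pins of 8 mm stand on the nest at y = -48 and +48 mm (x = 0), 17 mm high, their top 6 mm tapered to 3.6 mm
- plate: loose backplate, about 0.3 kg: aluminium 70 x 120 x 6 mm (long along its y), through holes of 11 mm at y = -48 and +48 mm (x = 0), two copper strips, and in its middle a grey terminal block 24 (x) x 56 mm (y), top 40 mm above the underside, to be grasped across its 24 mm. Origin: centre of the underside, z up. Starts flat on the table; fits either way round (half turn)
- handle: the spring-return contact slide with its upright black paddle handle, 50 (x) x 12 (y) x 48 mm tall; origin at the centre of the paddle's underside, 27.5 mm above the table (top at 75.5 mm), at home 135 mm to the -y of the nest's centre. Slides 75 mm to -y, past every mark; a spring (3 N at home plus 0.12 N per mm) drives it home. Grip from above across the 12 mm. Axes as the fixture
- fork (a point): midway between the lower edges of the tips of the two brass prongs at the slide's +y end (40 to 48 mm above the table, 23 to 31 mm either side of the middle, tips 80 mm to the +y of the nest's centre at home). They move with the handle and, when it is pulled, pass 4 mm above a seated plate
- pointer (a point): tip of the slide's thin steel pointer (3 mm wide, 26 mm above the table, 57 mm to the fixture's +x of the handle's middle line); moves with the slide, axes as the fixture
- mark (a point): the line on the marker block, at the edge nearest the pointer: a steel block 20 x 8 x 12 mm (top 30 mm above the table) on a dark rail along the fixture's +x edge, set 30 to 55 mm to the -y of the pointer's home. Axes as the fixture. A careless hand can push it along its rail: leave it
- tape_roll: bystander: black tape roll lying flat, 64 mm across, 18 mm high, beside the fixture; origin at the centre of its underside
- cutters: bystander: side cutters with red grips, about 130 mm long, 12 mm high, lying flat on the robot's side of the fixture; origin at its middle on the table
- jar: bystander: screw-top jar with white cap and label, 60 mm across, 65 mm high; origin at the centre of its underside
- small_jar: bystander: small glass jar with white cap, 48 mm across, 50 mm high, standing about 110 mm from the backplate's middle; origin at the centre of its underside
- screwdriver: bystander: screwdriver lying flat; origin on its underside, long axis x
- case: bystander: flat assortment case, 102 x 142 x 33 mm, blue lid; origin at the centre of its underside
- test_leads_block: bystander: white socket block, 30 x 60 x 22 mm; origin at the centre of its underside
Things that resemble listed ones, but are neither listed nor needed, are in the scene too. Leave any pink or red look-alike of the plate alone.

How it is judged:
By the outcome, as a careful person would: the job done as asked, in the order asked, and still so for the second after the job is handed in, while the arm keeps its last pose, push and grip.
It also fails if it takes over 58 s, if anything falls off the work surface, if the arm or the gripper's body presses on something with over 40 N, if the wrist force passes 120 N, or if a joint passes its speed limit or range.

## Working session

There is one attempt and no reset: what is moved stays moved. The work goes in short steps, each a Python script; the robot and the scene stay as the last script left them, time stands still between calls to the robot, and variables do not carry over. Pictures are saved under pics/ and viewed, at most 10 in all, crops included, and the job is handed in when it is done.

```bash
ls; mkdir -p pics; python3 - <<'E'
from bench import *
import cv2,numpy as np,pickle
print(get_obs())
for n in("top","side"):
    s=vision.snapshot(n);pickle.dump(s,open(n+'.pkl','wb'))
    cv2.imwrite(f'pics/{n}0.png',cv2.resize(s['img'][:,:,::-1],(784,588),interpolation=cv2.INTER_CUBIC))
    print({k:v for k,v in s.items() if k not in('img','z_map')},(s['z_map']>0).mean())
E
```

```text
pics
{'clock': 0.0, 'joint_positions': array([-8.29141807e+01,  5.04119199e+00,  7.86243274e+01, -2.48507976e-03,
        9.64621631e+01, -5.90585719e+00]), 'qvel': array([ 0.03051583,  0.02977357, -0.0978094 , -0.03480663,  0.03542486,
        0.02702852]), 'joint_torque': array([ 1.43266207e-03, -3.40182281e+01, -3.02425325e+01,  7.19417352e-02,
        3.30042851e-02, -1.82375152e-04]), 'ee_pos': array([ 123.57321538, -535.39560864,  212.28798291]), 'tcp_rot': array([[ 9.74403850e-01,  2.24804440e-01, -3.17663996e-04],
       [ 2.24804587e-01, -9.74401370e-01,  2.20614215e-03],
       [ 1.86418319e-04, -2.22108573e-03, -9.99997516e-01]]), 'contact_force': array([ 0.51639372,  0.33046873, -0.6455503 ]), 'moment': array([-0.03980733,  0.01038273,  0.00235797]), 'finger_force': 0.0, 'opening': 94.11620001525546}
{'fx': 416.84698225333335, 'fy': 416.84698225333335, 'cx': 279.88711871685985, 'cy': 211.7549361041533, 'position': array([ 346.85725292,   -2.96319504, 1374.15976624]), 'attitude': array([[-0.01995683,  0.98833173, -0.1510037 ],
       [-0.99971354, -0.02172207, -0.01004941],
       [-0.01321226,  0.15075988,  0.98848212]])} 0.9961437074829932
{'fx': 388.59236108180556, 'fy': 388.59236108180556, 'cx': 275.7994973676707, 'cy': 208.86888230077122, 'position': array([114.00779247, 586.02957413, 859.74783149]), 'attitude': array([[-0.78382788,  0.46041194, -0.41669498],
       [-0.62097579, -0.57930014,  0.52801555],
       [ 0.0017132 ,  0.6726308 ,  0.73997626]])} 0.9956845238095238
```

View pics/top0.png

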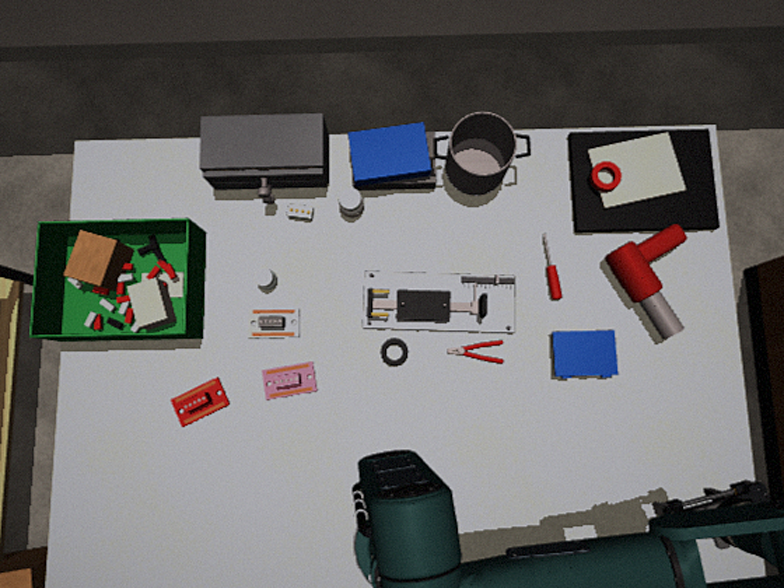

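View pics/side0.png

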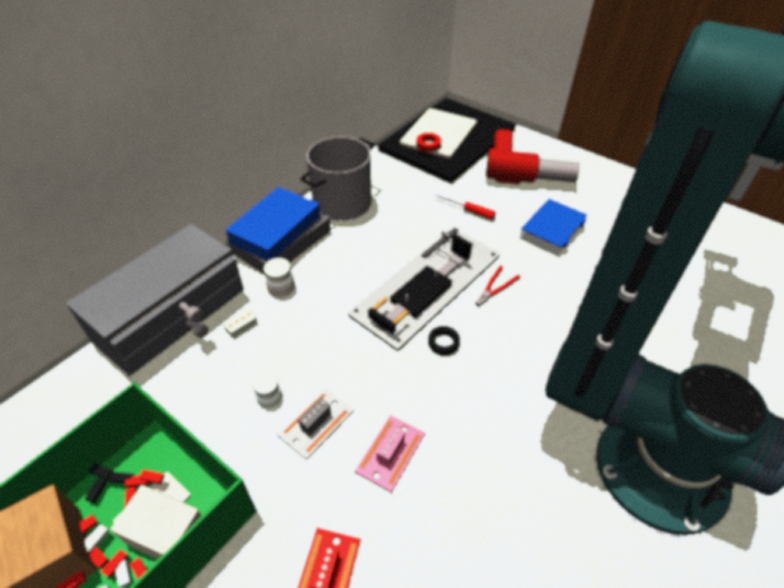

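The top view shows three plate-like things: an aluminium one at (273,322), a pink one at (289,380) and a red one at (200,402). The aluminium plate with the grey block and copper strips, about 110 mm from the small jar at (267,280), fits the description. The fixture nest is at (423,305), the handle at (482,305), the marker rail at (488,279), and the slide pulls to the image right.

```bash
cat > h.py <<'E'
from bench import *
import cv2,numpy as np,pickle
def ray(s,u,v,T=None):
    """world origin and direction (scaled to unit optical depth) of pixel; T = tool pose (R,p) for wrist"""
    if 'hand_eye' in s:
        x,y=(u-s['cx'])/s['fx'],(v-s['cy'])/s['fy'];th=np.hypot(x,y);k=np.tan(th)/th if th>1e-9 else 1
        d=np.array([x*k,-y*k,-1]);H=np.array(s['hand_eye']);R,p=T
        return R@H[:3,3]+p,R@H[:3,:3]@d
    return s['position'],s['attitude']@np.array([(u-s['cx'])/s['fx'],-(v-s['cy'])/s['fy'],-1])
def at_z(s,u,v,z,T=None):
    o,d=ray(s,u,v,T);return o+d*(z-o[2])/d[2]
def at_depth(s,u,v,T=None):
    o,d=ray(s,u,v,T);z=np.median(s['z_map'][int(v)-1:int(v)+2,int(u)-1:int(u)+2]);return o+d*z
def proj(s,P,T=None):
    P=np.asarray(P,float)
    if 'hand_eye' in s:
        H=np.array(s['hand_eye']);R,p=T;q=H[:3,:3].T@(R.T@(P-p)-H[:3,3])
        r=np.hypot(q[0],q[1]);th=np.arctan2(r,-q[2]);k=th/r
        return s['cx']+s['fx']*q[0]*k,s['cy']-s['fy']*q[1]*k
    q=s['attitude'].T@(P-s['position']);return s['cx']-s['fx']*q[0]/q[2],s['cy']+s['fy']*q[1]/q[2]
def tri(rays):
    A=np.zeros((3,3));b=np.zeros(3)
    for o,d in rays:
        d=d/np.linalg.norm(d);M=np.eye(3)-np.outer(d,d);A+=M;b+=M@o
    X=np.linalg.solve(A,b);return X,[np.linalg.norm(np.cross(X-o,d/np.linalg.norm(d))) for o,d in rays]
def wrist():
    o=get_obs();T=(o['tcp_rot'],o['ee_pos']);s=vision.snapshot('wrist');return s,T
def down(yaw):
    """tool pointing down, tool y (closing line) at world angle yaw deg"""
    c,s=np.cos(np.radians(yaw)),np.sin(np.radians(yaw));y=np.array([c,s,0]);z=np.array([0,0,-1.]);return np.c_[np.cross(y,z),y,z]
E
python3 - <<'E'
from h import *
np.set_printoptions(precision=1,suppress=True)
s=pickle.load(open('top.pkl','rb'))
for n,(u,v) in dict(plate=(273,322),pl_l=(254,322),nest=(423,305),handle=(482,303),bl=(363,328),br=(513,331),tl=(368,272),mark=(490,279),smalljar=(267,276),table=(330,300)).items():
    print(n,at_depth(s,u/1.4,v/1.4))
w=vision.snapshot('wrist');print({k:v for k,v in w.items() if k not in('img','z_map')})
for y in(80,90,100,-90,0,180):
  for p in([430,0,250],[430,270,250],[430,-150,200]): print(y,p,solve_ik(p,down(y)))
E
```

```text
plate [496.8 284.9  43. ]
pl_l [502.3 338.5   3.5]
nest [530.6 -61.3  29.5]
handle [ 526.  -191.7   75.3]
bl [482.4  80.4   4.9]
br [ 467.3 -270.5   10.7]
tl [615.2  66.4  10.9]
mark [ 589.9 -220.7   21.7]
smalljar [603. 298.  52.]
table [551.6 158.6  -0.8]
{'fx': 325.19226210127806, 'fy': 325.19226210127806, 'cx': 274.82941756992153, 'cy': 201.61610375074935, 'hand_eye': array([[   0. ,    1. ,    0.3,   80.9],
       [   1. ,   -0. ,    0. ,   -1. ],
       [   0. ,    0.3,   -1. , -171.9],
       [   0. ,    0. ,    0. ,    1. ]])}
80 [430, 0, 250] [ -7.6 -10.7  89.5  -0.  101.3 -87.6]
80 [430, 270, 250] [ 25.7  -0.7  80.3  -0.  100.4 -54.3]
80 [430, -150, 200] [ -26.4   -7.    91.9   -0.    95.1 -106.4]
90 [430, 0, 250] [ -7.6 -10.7  89.5  -0.  101.3 -97.6]
90 [430, 270, 250] [ 25.7  -0.7  80.3  -0.  100.4 -64.3]
90 [430, -150, 200] [ -26.4   -7.    91.9   -0.    95.1 -116.4]
100 [430, 0, 250] [  -7.6  -10.7   89.5   -0.   101.3 -107.6]
100 [430, 270, 250] [ 25.7  -0.7  80.3  -0.  100.4 -74.3]
100 [430, -150, 200] [ -26.4   -7.    91.9   -0.    95.1 -126.4]
-90 [430, 0, 250] [ -7.6 -10.7  89.5  -0.  101.3  82.4]
-90 [430, 270, 250] [ 25.7  -0.7  80.3  -0.  100.4 115.7]
-90 [430, -150, 200] [-26.4  -7.   91.9  -0.   95.1  63.6]
0 [430, 0, 250] [ -7.6 -10.7  89.5  -0.  101.3  -7.6]
0 [430, 270, 250] [ 25.7  -0.7  80.3  -0.  100.4  25.7]
0 [430, -150, 200] [-26.4  -7.   91.9  -0.   95.1 -26.4]
180 [430, 0, 250] None
180 [430, 270, 250] None
180 [430, -150, 200] None
```

```bash
python3 - <<'E'
from h import *
np.set_printoptions(precision=1,suppress=True)
V=[]
for i,p in enumerate([[500,-230,230],[540,-70,230],[490,190,230],[500,285,200]]):
    ctrl.reach(p,down(0));ctrl.pause(.3);s,T=wrist();V.append((s,T));print(get_obs()['clock'],T[1])
pickle.dump(V,open('w.pkl','wb'))
tile=np.vstack([np.hstack([V[0][0]['img'],V[1][0]['img']])])
big=lambda im:cv2.resize(im[:,:,::-1],(800,600),interpolation=cv2.INTER_CUBIC)
cv2.imwrite('pics/wf.png',big(V[1][0]['img']));cv2.imwrite('pics/wp.png',big(V[3][0]['img']))
E
```

```text
2.2667 [ 499.7 -230.6  230. ]
3.3167 [539.9 -71.4 229.9]
4.7 [490.4 189.  229.9]
5.5333 [500.4 284.2 200.9]
```

View pics/wf.png

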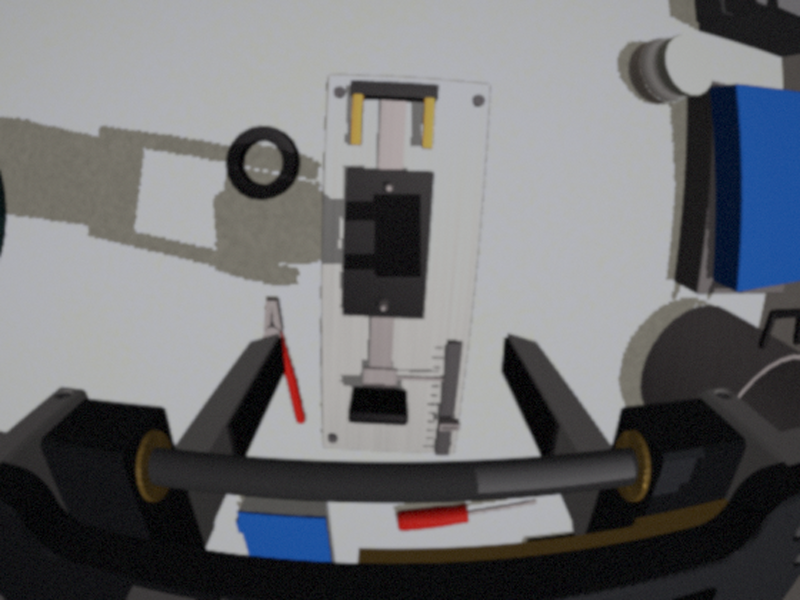

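View pics/wp.png

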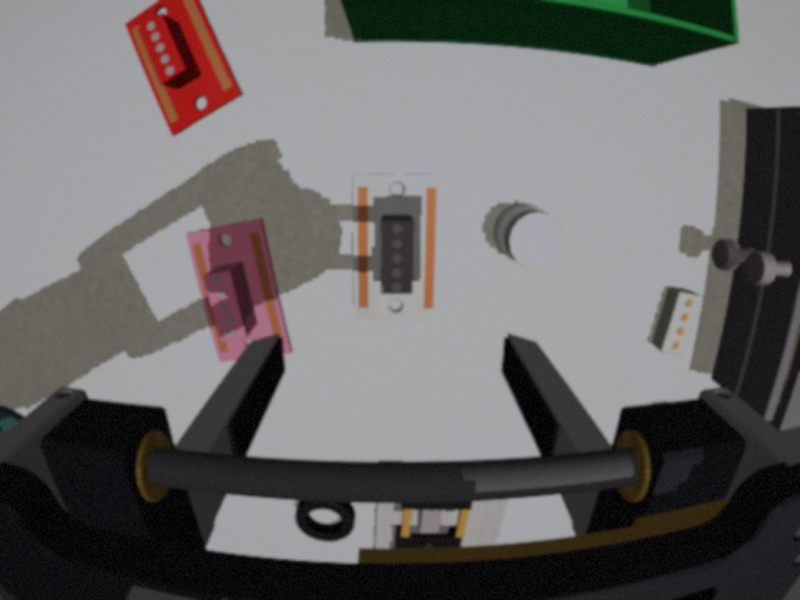

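The fixture view (800x600) shows pins at (389,188) and (383,306), paddle at (378,404), pointer tip at (440,377), marker block at (450,423). The plate view shows the aluminium plate with holes at (397,188) and (396,305) and the grey block at (397,253). The pink plate (240,290) and red plate (180,65) are the look-alikes to leave.

```bash
cat > sheet.py <<'E'
from h import *
np.set_printoptions(precision=1,suppress=True)
V=pickle.load(open('w.pkl','rb'));k=560/800
f=lambda i,u,v,z:at_z(V[i][0],u*k,v*k,z,V[i][1])
pts=dict(pinA=f(1,389,187,47),pinB=f(1,383,306,47),padtop=f(1,379,416,75.5),ptr=f(1,441,377,26),mark=f(1,443,423,30),holeA=f(3,397,188,6),holeB=f(3,396,305,6),block=f(3,397,253,40))
print(pts);a=pts['pinA']-pts['pinB'];b=pts['holeA']-pts['holeB'];print(np.linalg.norm(a),np.linalg.norm(b),[np.degrees(np.arctan2(-x[0],x[1])) for x in(a,b)])
print('depth',[(n,at_depth(V[i][0],u*k,v*k,V[i][1])) for n,i,u,v in(('nest',1,365,280),('pad',1,379,416),('mark',1,452,423),('blk',3,397,253),('plate',3,380,300))])
rows=[]
for i,names in((0,('pinA','pinB','padtop','mark')),(1,('pinA','pinB','padtop','mark')),(2,('holeA','holeB','block')),(3,('holeA','holeB','block'))):
    r=[]
    for n in names:
        u,v=proj(V[i][0],pts[n],V[i][1]);print(i,n,round(u,1),round(v,1))
        u0,v0=int(round(u)),int(round(v));im=cv2.copyMakeBorder(V[i][0]['img'],60,60,60,60,cv2.BORDER_CONSTANT)[v0+40:v0+80,u0+40:u0+80,::-1]
        im=cv2.resize(im,(190,190),interpolation=cv2.INTER_NEAREST)
        cv2.putText(im,f'{i}{n} {u0-20},{v0-20}',(2,12),0,.4,(0,0,255));r.append(im)
    while len(r)<4:r.append(np.zeros((190,190,3),np.uint8))
    rows.append(np.hstack(r))
cv2.imwrite('pics/sheet.png',cv2.resize(np.vstack(rows),(600,600)) if 0 else np.hstack([np.vstack(rows[:2]),]) ) 
cv2.imwrite('pics/sheet.png',cv2.resize(np.vstack([np.hstack(rows[j]) if 0 else rows[j] for j in range(4)]),(600,600),interpolation=cv2.INTER_AREA))
E
python3 sheet.py
```

```text
{'pinA': array([536.1, -12. ,  47. ]), 'pinB': array([ 530.9, -107. ,   47. ]), 'padtop': array([ 527.4, -192.6,   75.5]), 'ptr': array([ 582.4, -182.1,   26. ]), 'mark': array([ 585.9, -229.5,   30. ]), 'holeA': array([503.1, 342.1,   6. ]), 'holeB': array([502.4, 245.6,   6. ]), 'block': array([502.8, 296.8,  40. ])}
95.07889550464087 96.46430114696557 [np.float64(-3.1280615816407997), np.float64(-0.45110165952109765)]
depth [('nest', array([515.8, -89.7,  30.7])), ('pad', array([ 527.4, -192.5,   75.7])), ('mark', array([ 594.8, -231. ,   28.1])), ('blk', array([502.8, 297. ,  41. ])), ('plate', array([489.1, 250.2,   6.7]))]
0 pinA 308.9 -8.7
0 pinB 304.8 72.5
0 padtop 303.2 153.9
0 mark 348.2 180.1
1 pinA 272.3 130.9
1 pinB 268.1 214.2
1 padtop 265.3 291.2
1 mark 310.1 296.1
2 holeA 286.2 52.4
2 holeB 285.5 131.0
2 block 287.0 87.1
3 holeA 277.9 131.6
3 holeB 277.2 213.5
3 block 277.9 177.1
```

View pics/sheet.png

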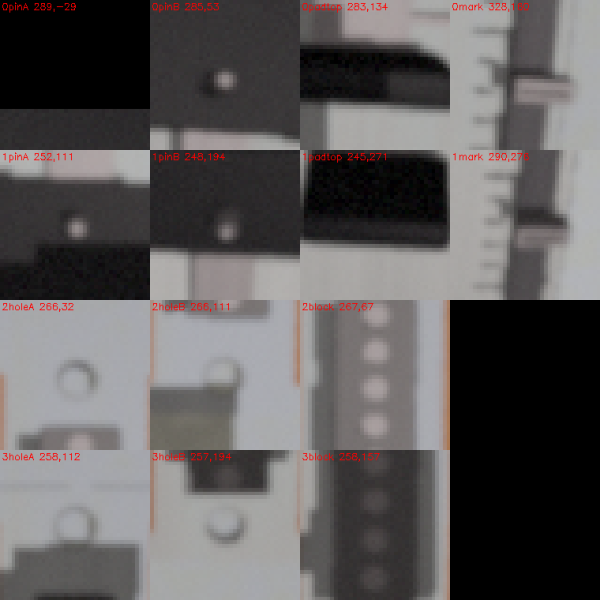

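The crops show pin B in views 0 and 1 at (304.5,73.6) and (268.0,215.1), and pin A in view 1 at (272.0,131.3). Hole A is at (286.0,52.8)/(277.5,132.0) and hole B at (285.5,130.8)/(276.8,213.8). The crop confirms a bare aluminium plate with copper edges and a grey block.

```bash
python3 - <<'E'
from h import *
np.set_printoptions(precision=2,suppress=True)
V=pickle.load(open('w.pkl','rb'))
r=lambda i,u,v:ray(V[i][0],u,v,V[i][1])
print('pinB',tri([r(0,304.5,73.6),r(1,268,215.1)]))
hA=tri([r(2,286,52.8),r(3,277.5,132)]);hB=tri([r(2,285.5,130.8),r(3,276.8,213.8)]);print(hA,hB)
pA=at_z(V[1][0],272.,131.3,47,V[1][1]);pB=at_z(V[1][0],268.,215.1,47,V[1][1])
a=at_z(V[3][0],277.5,132,6,V[3][1]);b=at_z(V[3][0],276.8,213.8,6,V[3][1])
print('nest',(pA+pB)/2,np.linalg.norm(pA-pB),'plate',(a+b)/2,np.linalg.norm(a-b))
n=lambda d:np.degrees(np.arctan2(-d[0],d[1]))
print('yaws',n(pA-pB),n(a-b))
for t in((75,0),(95,0),(115,0),(-75,0)): # heights along the slide
    e=(pA-pB)/96;c=(pA+pB)/2-e*t[0];P=np.array([c[0],c[1],30]);u,v=proj(V[1][0],P,V[1][1]);print(t,at_depth(V[1][0],u,v,V[1][1]))
c=(a+b)/2;yaw=n(a-b);R=down(yaw)
ctrl.reach([c[0],c[1],90],R)
effector.gripper_to(60)
ctrl.move_linear([c[0],c[1],21],velocity=80,threshold=12)
print(get_obs()['ee_pos'],get_obs()['contact_force'])
effector.gripper_to(10)
o=get_obs();print(o['opening'],o['finger_force'],o['ee_pos'],o['clock'])
E
```

```text
pinB (array([ 530.71, -108.14,   46.66]), [np.float64(0.09163198330793373), np.float64(0.09163198330787392)])
(array([502.81, 341.6 ,   6.  ]), [np.float64(0.1159145493520954), np.float64(0.11591454935219044)]) (array([502.08, 246.03,   8.51]), [np.float64(0.18946227314168457), np.float64(0.18946227314175232)])
nest [533.3  -60.25  47.  ] 95.72158517222572 plate [502.3  293.42   6.  ] 96.3857530700203
yaws -2.9855679539990025 -0.4669030602734539
(75, 0) [ 529.25 -137.26   24.08]
(95, 0) [ 528.2  -157.49   24.07]
(115, 0) [ 527.28 -175.57   28.39]
(-75, 0) [537.17  14.49  24.02]
[502.84 293.69  21.68] [-0.15  0.19 -0.39]
24.026871931681814 29.999966025352478 [502.61 293.45  21.14] 8.4083
```

```bash
python3 - <<'E'
from h import *
np.set_printoptions(precision=2,suppress=True)
o=get_obs();p=o['ee_pos']
ctrl.move_linear([p[0],p[1],130],velocity=120)
R=down(-2.99)
ctrl.reach([533.3,-60.25,130],R)
ctrl.move_linear([533.3,-60.25,75],velocity=80,threshold=15)
ctrl.pause(.3)
s,T=wrist();o=get_obs();print(o['clock'],o['opening'],T,o['contact_force'])
pickle.dump((s,T),open('h.pkl','wb'))
e=np.array([np.sin(np.radians(2.99)),np.cos(np.radians(2.99)),0])
c=T[1]+[0,0,-21.1+6]
for k in(1,-1):print('hole',proj(s,c+48*k*e,T))
for k in(1,-1):print('pin',proj(s,np.array([533.3,-60.25,47])+48*k*e,T))
cv2.imwrite('pics/hov.png',cv2.resize(s['img'][60:340,150:430,::-1],(600,600),interpolation=cv2.INTER_CUBIC))
E
```

```text
11.9917 23.80187418940293 (array([[ 0.05,  1.  ,  0.  ],
       [ 1.  , -0.05, -0.  ],
       [-0.  ,  0.  , -1.  ]]), array([533.62, -60.38,  75.57])) [ 0.37  0.57 -3.81]
hole (np.float64(276.5631651841414), np.float64(168.8982650069556))
hole (np.float64(276.3004182223089), np.float64(307.76778814888644))
pin (np.float64(275.92617645319746), np.float64(164.82445444218305))
pin (np.float64(275.7753457669869), np.float64(297.16246758416264))
```

View pics/hov.png

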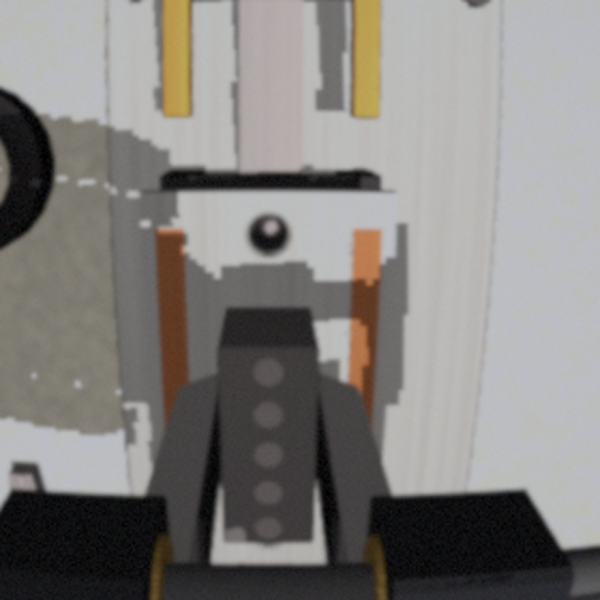

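The view shows hole A at full-frame (275.0,169.2) with pin A's tip inside it at (276.0,165.9). The block's terminal circles run from display (269,373) to (268,528), so I'll check whether the 1 mm offset is translation or yaw.

```bash
python3 - <<'E'
from h import *
np.set_printoptions(precision=2,suppress=True)
s,T=pickle.load(open('h.pkl','rb'))
tool=lambda P:(T[0].T@(P-T[1]))
q=lambda x,y:(150+x/2.1429-.5,60+y/2.1429-.5)
zp=T[1][2]-21.1
for n,x,y,z in[('hole',269,235,zp+6),('c1',269,373,zp+40),('c2',268,415,zp+40),('c3',268,455,zp+40),('c4',268,492,zp+40),('c5',268,528,zp+40),('pin',271,228,47),
   ('plate corners L',163,191,zp+6),('R',395,191,zp+6),('blk L',219,346,zp+40),('blk R',317,346,zp+40)]:
    P=at_z(s,*q(x,y),z,T);print(n,tool(P),P)
E
```

```text
hole [47.84 -0.92 15.09] [535.22 -12.56  60.47]
c1 [ 21.15  -0.91 -18.91] [533.79 -39.2   94.47]
c2 [ 10.18  -1.15 -18.9 ] [532.98 -50.15  94.47]
c3 [ -0.87  -1.15 -18.9 ] [532.4  -61.19  94.47]
c4 [-11.73  -1.15 -18.9 ] [531.83 -72.02  94.47]
c5 [-22.99  -1.15 -18.9 ] [531.24 -83.27  94.47]
pin [47.44 -0.33 28.56] [535.79 -13.    47.  ]
plate corners L [ 60.16 -29.65  15.06] [507.17   1.25  60.47]
R [60.27 33.35 15.12] [570.09  -1.94  60.47]
blk L [ 27.91 -12.57 -18.92] [522.5  -31.84  94.47]
blk R [ 27.91  10.29 -18.89] [545.33 -33.04  94.47]
```

```bash
python3 - <<'E'
from h import *
np.set_printoptions(precision=2,suppress=True)
t=np.array([533.9,-60.65,64]);print(ctrl.move_linear(t,velocity=30,threshold=8),get_obs()['ee_pos'],get_obs()['contact_force'])
for z in(57,49.5):
    hit=ctrl.move_linear([t[0],t[1],z],velocity=20,threshold=8);o=get_obs();print(z,hit,o['ee_pos'],o['contact_force'],o['moment'],o['clock'])
    if hit:break
E
```

```text
False [533.66 -60.59  63.59] [-0.44  0.13 -3.64]
57 False [533.79 -60.62  56.82] [ 0.56  0.36 -3.49] [-0.03 -0.1  -0.02] 13.0083
49.5 True [534.21 -60.73  51.05] [0.52 0.03 3.87] [-0.01 -0.01  0.02] 13.375
```

Contact came at TCP z 51.05, which puts the underside at 30 mm, so the plate is flush. Next I release, back off and look.

```bash
python3 - <<'E'
from h import *
np.set_printoptions(precision=2,suppress=True)
effector.gripper_to(44)
o=get_obs();p=o['ee_pos'];ctrl.move_linear([p[0],p[1],130],velocity=100);
s,T=wrist();pickle.dump((s,T),open('seat.pkl','wb'))
e=np.array([np.sin(np.radians(2.99)),np.cos(np.radians(2.99)),0]);ex=np.array([e[1],-e[0],0])
c=np.array([534.2,-60.8,36])
for a,b in((48,20),(56,0),(56,28),(56,-28),(-20,22),(-10,-22),(15,-22)):
    P=c+a*e+b*ex;u,v=proj(s,P,T);print(a,b,at_depth(s,u,v,T))
g=c-135*e;print(g)
ctrl.reach([g[0],g[1],120],down(-92.99))
ctrl.move_linear([g[0],g[1],54],velocity=100,threshold=10)
o=get_obs();print(o['ee_pos'],o['contact_force'],o['clock'])
s2,T=wrist();pickle.dump((s2,T),open('hand.pkl','wb'))
cv2.imwrite('pics/seat.png',np.hstack([cv2.resize(s['img'][100:380,170:387,::-1],(400,516)),cv2.resize(s2['img'][100:380,170:387,::-1],(400,516))]))
E
```

```text
48 20 [556.62 -13.81  36.76]
56 0 [537.12  -4.79  36.81]
56 28 [565.    -6.26  36.76]
56 -28 [509.23  -3.35  36.74]
-20 22 [555.03 -81.37  37.4 ]
-10 -22 [511.74 -69.52  36.36]
15 -22 [513.06 -44.54  36.53]
[ 527.16 -195.62   36.  ]
[ 527.65 -195.76   54.62] [ 0.33 -0.41  0.25] 16.9333
```

View pics/seat.png

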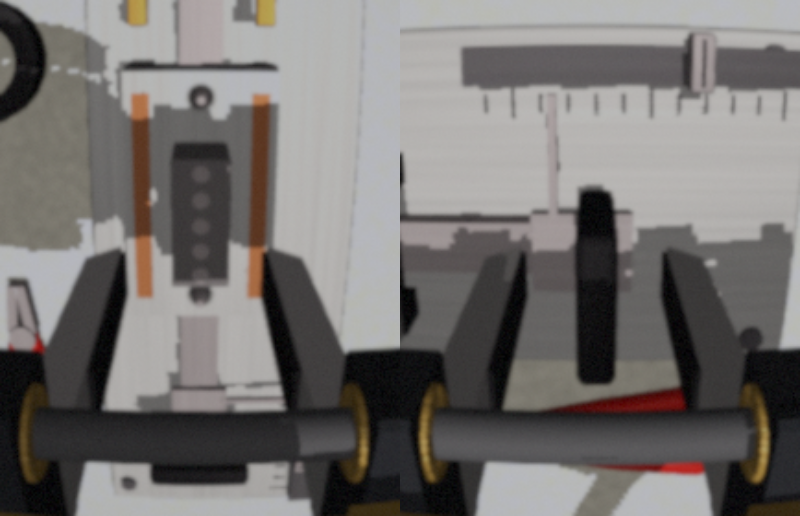

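Left: the plate is flat (all seven depths within about 1 mm at 36–37 mm) with both pins up through the holes at (202,97) and (200,293). Right: the paddle is between the fingers, with the pointer tip at display (551,95) and the mark line at (705,90).

```bash
python3 - <<'E'
from h import *
np.set_printoptions(precision=2,suppress=True)
e=np.array([np.sin(np.radians(2.99)),np.cos(np.radians(2.99)),0])
s,T=pickle.load(open('hand.pkl','rb'));k=400/217
q=lambda x,y:(170+(x-400)/k-.5,100+y*280/516-.5)
a=at_z(s,*q(551,95),26,T);b=at_z(s,*q(705,91),30,T);d=(a-b)@e;print(a,b,'pull',d)
effector.gripper_to(4);o=get_obs();p=o['ee_pos'];print(o['opening'],p,o['finger_force'])
assert 10<o['opening']<14 and 28<d<57
ctrl.move_linear(p-(d-1)*e,velocity=35);ctrl.pause(.4)
s,T=wrist();o=get_obs();pickle.dump((s,T),open('p1.pkl','wb'));print(o['ee_pos'],(p-o['ee_pos'])@e,o['opening'],o['contact_force'],o['clock'])
u,v=proj(s,T[1]*[1,1,0]+[0,0,28]+57*np.array([e[1],-e[0],0]),T);u,v=int(u),int(v);print(u-35,v-35)
cv2.imwrite('pics/p1.png',cv2.resize(s['img'][v-35:v+35,u-35:u+35,::-1],(595,595),interpolation=cv2.INTER_CUBIC))
E
```

```text
[ 583.27 -183.2    26.  ] [ 582.77 -234.63   30.  ] pull 51.39291352952773
11.904705087902274 [ 527.22 -196.43   54.19] 30.000594556331635
[ 524.59 -244.63   54.21] 48.27051519324349 11.70019423459184 [-0.34  8.7   5.1 ] 19.65
241 113
```

View pics/p1.png

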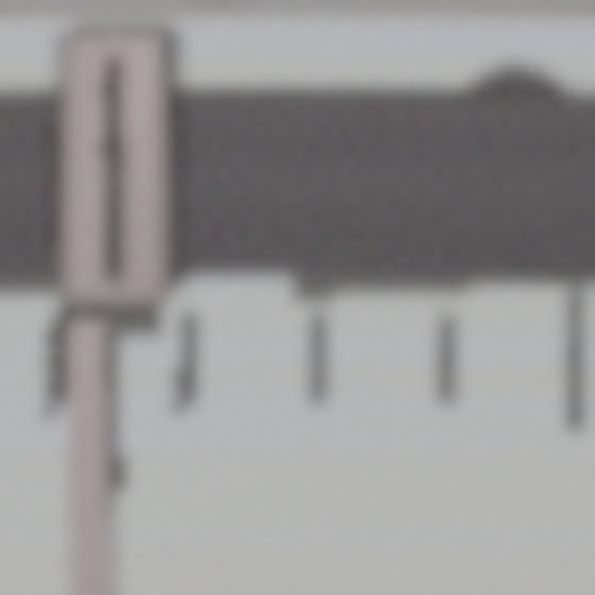

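The pointer's tip is at display (91,318). The mark line is at x=113, with the block edge at (113,298). The pointer is slightly short, so I'll correct it using the two heights.

```bash
python3 - <<'E'
from h import *
np.set_printoptions(precision=2,suppress=True)
e=np.array([np.sin(np.radians(2.99)),np.cos(np.radians(2.99)),0])
s,T=pickle.load(open('p1.pkl','rb'))
q=lambda x,y:(241+x/8.5-.5,113+y/8.5-.5)
a=at_z(s,*q(91,316),26,T);b=at_z(s,*q(113,298),30,T);d=(a-b)@e;print(a,b,'pull',d)
# tool-tilt/height sensitivity: left-right offset of the pixels from the camera centre
p=get_obs()['ee_pos']
cmd=np.array([527.22,-196.43,54.19])-(51.39-1)*e
ctrl.move_linear(cmd-d*e,velocity=15);ctrl.pause(.5)
s,T=wrist();o=get_obs();pickle.dump((s,T),open('p2.pkl','wb'));print('moved',(p-o['ee_pos'])@e,o['opening'],o['contact_force'],o['clock'])
u,v=map(int,proj(s,b,T));print(u-35,v-35)
cv2.imwrite('pics/p2.png',cv2.resize(s['img'][v-35:v+35,u-35:u+35,::-1],(595,595),interpolation=cv2.INTER_CUBIC))
E
```

```text
[ 581.07 -231.81   26.  ] [ 582.76 -233.81   30.  ] pull 1.9001574909633203
moved 1.7573527830322266 11.94864915762791 [-1.27  9.08  4.6 ] 20.475
215 112
```

View pics/p2.png

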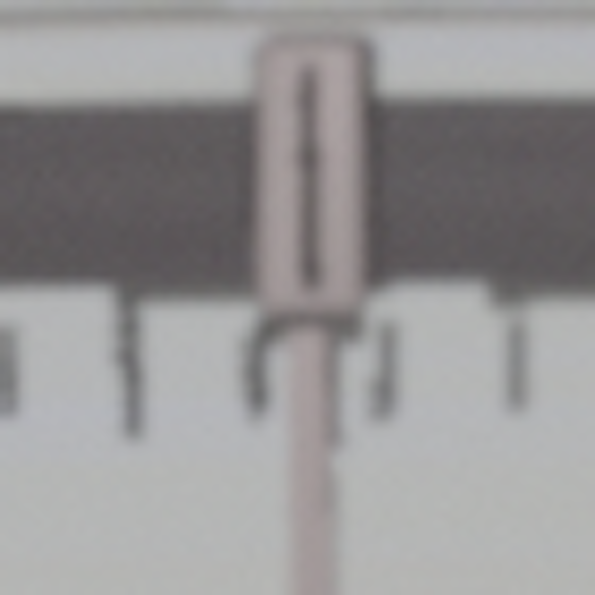

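The pointer's tip (309,325) is almost in line with the mark line (312,300). I'll do a last sub-millimetre correction with parallax, check the plate, and hand in.

```bash
python3 - <<'E'
from h import *
np.set_printoptions(precision=2,suppress=True)
e=np.array([np.sin(np.radians(2.99)),np.cos(np.radians(2.99)),0])
s,T=pickle.load(open('p2.pkl','rb'))
q=lambda x,y:(215+x/8.5-.5,112+y/8.5-.5)
a=at_z(s,*q(309,322),26,T);b=at_z(s,*q(311,304),30,T);d=(a-b)@e;print(a,b,'left',d)
assert abs(d)<1
p=get_obs()['ee_pos']
ctrl.move_linear(np.array([527.22,-196.43,54.19])-(51.39-1+1.9+d)*e,velocity=10);ctrl.pause(.6)
o=get_obs();print('moved',(p-o['ee_pos'])@e,o['opening'],o['finger_force'],o['contact_force'],o['clock'])
s,T=wrist();t=vision.snapshot('top')
z=cv2.resize(s['img'][100:180,200:300,::-1],(500,400),interpolation=cv2.INTER_CUBIC)
x=cv2.resize(t['img'][180:245,240:385,::-1],(800,359),interpolation=cv2.INTER_CUBIC)[:, :]
cv2.imwrite('pics/fin.png',np.vstack([cv2.copyMakeBorder(z[:240],0,0,0,300,cv2.BORDER_CONSTANT),x]))
E
```

```text
[ 581.17 -233.39   26.  ] [ 582.94 -233.96   30.  ] left 0.47605593882090247
moved 0.34300637720905575 11.737606235341676 30.03063976764679 [-0.32  9.27  4.39] 21.325
```

View pics/fin.png

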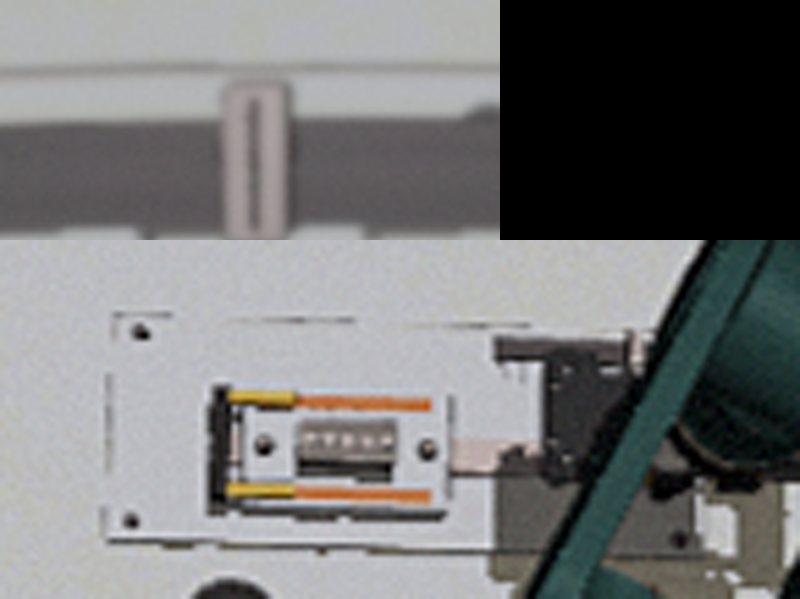

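The plate is seated with both pins showing at (264,445) and (428,449), and the prongs lie over the copper strips. The handle is held at the mark and the marker block hasn't moved.

```bash
python3 -c "
from bench import *
print(sign_off())"
```

```text
the job is handed in; nothing more can be done
None
```

I handed the job in at about 21 s: the plate sits flush on both pins and is released, and the gripper still holds the handle with the pointer level with the mark, to about 0.2 mm by my measurement.

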